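# Rock the seesaw gate and feed the steel balls down the other chute

### The arm

A 6-joint arm with a two-finger parallel gripper is mounted at the origin on the work surface. World frame = base frame: x ahead of the robot, y to its left, z up, the work surface at z = 0. Lengths are in m, angles in rad, forces in N, time in s.
With the tool pointing down it reaches from about 0.375 to 0.9 m from the base axis. Payload 3.1 kg.
Tool frame: the origin (TCP) lies between the finger pads; the fingertips stand 25 mm ahead of it and the grasp point (between the pads) lies 6 mm ahead of it; x points along the fingers, y is the direction in which the jaws open and shut, and the axes are right-handed (so a half turn about x gives the same grasp; the last joint's range is limited). The gripper opens to 85 mm and grips with 20 to 120 N. Pads are 22 mm wide; open, the fingers measure 114 mm over their backs; the gripper's body (76 mm by 85 mm) begins 54 mm behind the grasp point. The pads swing forward as they close: fully open they stand 13 mm farther back than shut.
Start: joints at [-1.359, 0.527, 1.433, -0, 1.181, -0.178], TCP at [0.238, -0.578, 0.256] pointing down, gripper open.
Joint ranges: [-3.08, 3.08], [-0.75, 2.2], [0.22, 2.44], [-1.43, 4.57], [0, 2.65], [-2.85, 2.85]. Speed limits (rad/s): [2.79, 2.79, 3.14, 3.14, 3.14, 3.14].

### API

Orientations are given as a unit quaternion [x, y, z, w].
In Python, from station import manip, viewer, workorder gives the robot as it stands.
- The arm moves only by the shell command python3 -m crank 'ROWS' [FORCE]. ROWS is JSON, one flat list of numbers, 5 for each row, row after row: the opening, from 0 (shut) to 1 (fully open), then the shift along the world's x, y, z in mm, then the turn about the world's z in rad. A call has 1 to 10 rows; each row is the pose to reach, as a shift and turn from the pose commanded when the call began; what a row does not reach only later rows make up. A row lasts 1/8 s, in which the tool goes at most 62.5 mm and 10.7 degrees, less where a joint would pass 70% of its speed; a pose out of reach is approached as far as the arm can. A call with a gripper value outside its range is refused whole. The fingers move at their own pace and stop on an object; FORCE is the grip in N (left out, the last holds). Time passes only in rows, so rows that repeat a pose let the fingers close. It gives the time, the measured TCP pose, the force and the opening at its end, in the units of the state.
- manip.sense(): the state, without advancing time (a new reading comes with each control period).
- viewer.snapshot(name): name is "side" or "top"; returns a dict with "img" (400x640x3 uint8, red, green, blue), "range_z" (400x640 float32, m along the optical axis (not along the pixel's ray), 0 where there is no reading), "fx", "fy", "cx", "cy" (pixels), "k1" (the pictures are not rectified: a ray, as slopes to the right and down, at radius r is drawn at 1 + k1 r^2 times it, then the intrinsics apply), "origin" and "attitude" of the camera in the world. Camera axes: x right, y down, z forward; pixel columns grow to the right and rows downward; lengths in m; the calibration is good to about 2 mm. A picture is of the moment at which its call begins.
- workorder.sign_off(): hands the job in, once; it reports no verdict.
The state is a dict: "t": time; "q": joint angles; "qd": joint speeds; "tau": joint torques, N m; "tcp_pos": TCP position; "tool_rot": TCP orientation; "force": force on the tool from outside, world axes, zero at the start; "ft_torque": the same for the moment, N m; "finger_gap": opening from 0.0 (shut) to 1.0 (fully open).
Only numpy, scipy, OpenCV 4.12 (cv2) and the standard library are available. Lean on these libraries where they do the work, as an engineer would, in place of code of your own. Each camera call takes 0.05 s, during which the arm holds its last target.

### The job

On the ball feeder, press down the raised end of the brass seesaw gate with a fingertip until it rocks over its pivot and stays tipped the other way; only then push the upright tab of the steel stop sideways so that all five steel balls feed down the chute that was shut off at first, into the tray on that side. Do it with touches alone: do not touch or lift the balls themselves, and leave the hammer, the goblet and the tin where they are.

Things in the scene. Friction and masses are not known exactly. Their poses are not given: they have to be found in the camera images.
- feeder: Ball feeder fixed to the bench, on a plywood board 235 x 430 mm (x -82 to 152, y +-215), 10 mm thick. Origin on the bench under the middle of the seesaw's pivot; z up, +y = left, -y = right. The brass seesaw lies along y, its pivot axis along x at z 50 mm; a steel chute and tray at each end. A dark deflector plate stands at x -20 to -23, y +-28, top at z 140.
- rocker (a joint): Tilt of the seesaw gate, rad: -0.25 = left end down, right end raised; +0.25 = right end down. Starts either way. It is top-heavy: it flops to one side and stays; pushing the raised end past level (0.5 to 1 N at its plate) rocks it over to a hard end stop. The gate is a channel 144 x 32 mm with 20 mm walls; balls dropped on its middle roll off the low end.
- plate_left (a point): Point on top of the left press plate: a flat brass plate, 50 (x) x 34 (y) x 4 mm, on the gate's -x side. In the gate's own frame it is 45 mm to -x, 58 mm to +y and 28 mm above the pivot; z is about 91 mm when raised, 63 mm when down. From it the plate reaches 21 mm to -x, 17 mm either way in y, and 29 mm to +x (channel wall).
- plate_right (a point): The same on the right press plate (58 mm to -y of the pivot).
- stop (a joint): Travel of the sliding stop along the feeder's +y (left), m: 0 = shut, blocking the lane; 0.034 = fully open against its end. Balls pass from about 0.024 on. It stays where it is left; pushing takes about 1.2 N (friction).
- tab (a point): Middle of the top edge of the stop's upright steel tab, at z 182 mm. The tab is a plate 26 mm (x) by 8 mm (y) by 46 mm high (z 136 to 182) that stands freely above the lane's mouth at the feeder's x 13; push its -y face towards +y to open.
- lane_mouth (a point): Lower end of the ball lane, on its floor: feeder x 16, y 0, z 108 mm, over the seesaw's middle. The lane is an open aluminium channel 26 mm wide that rises from here at 10 degrees along +x for 120 mm (wall tops at z 143 mm at the far end). The stop's fixed guide bar crosses it at feeder x 19 to 28, y -36 to 69, top at z 136 mm.
- tray_left (a point): Centre of the left tray's floor, z 12 mm, 164 mm from the feeder's origin along +y; inside 88 (x) x 73 (y) mm, side walls up to z 46 mm, outer wall to z 56 mm.
- tray_right (a point): Centre of the right tray's floor; mirror image of the left, along -y.
- ball0_center (a point): Centre of a loose steel ball, 16 mm in diameter, 16 g; it waits as number 1 from the mouth in the lane.
- ball1_center (a point): Centre of a loose steel ball, 16 mm in diameter, 16 g; it waits as number 2 from the mouth in the lane.
- ball2_center (a point): Centre of a loose steel ball, 16 mm in diameter, 16 g; it waits as number 3 from the mouth in the lane.
- ball3_center (a point): Centre of a loose steel ball, 16 mm in diameter, 16 g; it waits as number 4 from the mouth in the lane.
- ball4_center (a point): Centre of a loose steel ball, 16 mm in diameter, 16 g; it waits as number 5 from the mouth in the lane.
- hammer: Bystander: loose hammer lying on the bench at the feeder's left side, about 240 mm long, along its own x. Origin under its middle.
- goblet: Bystander: loose metal goblet, 60 mm wide, 88 mm tall, upright on the bench at the feeder's right side. Origin at the centre of its foot.
- tin: Bystander: loose grey open tin, 72 mm wide, 75 mm tall, on the bench behind the feeder (its +x side). Origin at the centre of its underside.

How it is judged:
On the way:
1. the seesaw gate is rocked over to the other side while the stop is still shut (distance of plate_left from where it was at the start of the episode above 0.018 m and (value of joint rocker below -0.2 rad or value of joint rocker above 0.2 rad) and value of joint stop below 0.012 m), for 0.2 s.
At the end, for the whole second after the job is handed in: The seesaw is tipped fully (over 0.2 rad) to the side opposite to its start, and all five balls lie within the tray on that side (ball centres inside its walls, lower than 45 mm) (distance of plate_left from where it was at the start of the episode above 0.018 m and ((value of joint rocker below -0.2 rad and (y of ball0_center in the frame of feeder between 0.125 and 0.205 m and x of ball0_center in the frame of feeder between -0.048 and 0.048 m and z of ball0_center in the frame of feeder below 0.045 m) and (y of ball1_center in the frame of feeder between 0.125 and 0.205 m and x of ball1_center in the frame of feeder between -0.048 and 0.048 m and z of ball1_center in the frame of feeder below 0.045 m) and (y of ball2_center in the frame of feeder between 0.125 and 0.205 m and x of ball2_center in the frame of feeder between -0.048 and 0.048 m and z of ball2_center in the frame of feeder below 0.045 m) and (y of ball3_center in the frame of feeder between 0.125 and 0.205 m and x of ball3_center in the frame of feeder between -0.048 and 0.048 m and z of ball3_center in the frame of feeder below 0.045 m) and (y of ball4_center in the frame of feeder between 0.125 and 0.205 m and x of ball4_center in the frame of feeder between -0.048 and 0.048 m and z of ball4_center in the frame of feeder below 0.045 m)) or (value of joint rocker above 0.2 rad and (y of ball0_center in the frame of feeder between -0.205 and -0.125 m and x of ball0_center in the frame of feeder between -0.048 and 0.048 m and z of ball0_center in the frame of feeder below 0.045 m) and (y of ball1_center in the frame of feeder between -0.205 and -0.125 m and x of ball1_center in the frame of feeder between -0.048 and 0.048 m and z of ball1_center in the frame of feeder below 0.045 m) and (y of ball2_center in the frame of feeder between -0.205 and -0.125 m and x of ball2_center in the frame of feeder between -0.048 and 0.048 m and z of ball2_center in the frame of feeder below 0.045 m) and (y of ball3_center in the frame of feeder between -0.205 and -0.125 m and x of ball3_center in the frame of feeder between -0.048 and 0.048 m and z of ball3_center in the frame of feeder below 0.045 m) and (y of ball4_center in the frame of feeder between -0.205 and -0.125 m and x of ball4_center in the frame of feeder between -0.048 and 0.048 m and z of ball4_center in the frame of feeder below 0.045 m)))); the robot touches nothing.
It fails at once if the robot touches a ball (over 0.3 N) (contact force between any of the fingers, the arm and ball0 above 0.3 N or contact force between any of the fingers, the arm and ball1 above 0.3 N or contact force between any of the fingers, the arm and ball2 above 0.3 N or contact force between any of the fingers, the arm and ball3 above 0.3 N or contact force between any of the fingers, the arm and ball4 above 0.3 N).
It fails at once if a ball is lifted (centre above 160 mm) (height (world z) of any of ball0_center, ball1_center, ball2_center, ball3_center, ball4_center above 0.16 m).
It fails at once if the hammer, goblet or tin is moved by more than 15 mm or lifted (distance of any of hammer, goblet, tin from where it was at the start of the episode above 0.015 m).
It also fails if it takes over 48 s, if anything falls off the work surface, if the arm or the gripper's body presses on something with over 40 N, if the wrist force passes 120 N, or if a joint passes its speed limit or range.

## Working session

There is one attempt and no reset: what is moved stays moved. The work goes in short steps, Python scripts to look and compute and a shell command to move; the robot and the scene stay as the last step left them, time stands still between calls to the robot, and variables do not carry over. Pictures are saved under pics/ and viewed, and the job is handed in when it is done.

```bash
ls; mkdir -p pics; python3 - <<'E'
from station import manip, viewer
import cv2,numpy as np
for n in ["top","side"]:
    s=viewer.snapshot(n); np.savez(f"pics/{n}0.npz",**s)
    cv2.imwrite(f"pics/{n}0.png",s["img"][:,:,::-1])
    print(n,s["fx"],s["fy"],s["cx"],s["cy"],s["k1"],s["origin"],s["attitude"])
s=manip.sense();print(s["t"],s["tcp_pos"],s["tool_rot"],s["force"],s["finger_gap"])
E
```

```text
pics
top 472.6859693123914 472.6859693123914 323.35131606744307 195.32336815340437 0.0429571102855183 [0.5505122  0.04626666 1.25512606] [ 0.71231719 -0.70120706  0.02114008 -0.02158674]
side 379.5372693557914 379.5372693557914 324.6923641191203 205.3690371896247 -0.057405926530945006 [0.5499979  0.69927175 0.89279493] [-0.03459166  0.93206593 -0.36032451  0.01492524]
0.1 [ 0.23741303 -0.57751807  0.25544784] [-0.69370972 -0.13762746  0.69372635 -0.13626911] [-0.15359705 -0.1022907   0.55994714] 1.0011809519073385
```

View pics/top0.png

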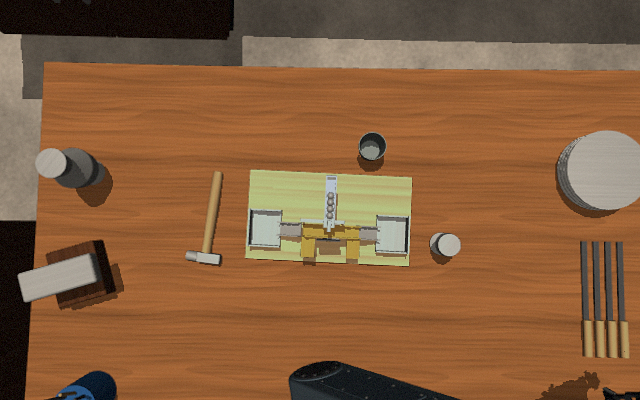

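View pics/side0.png

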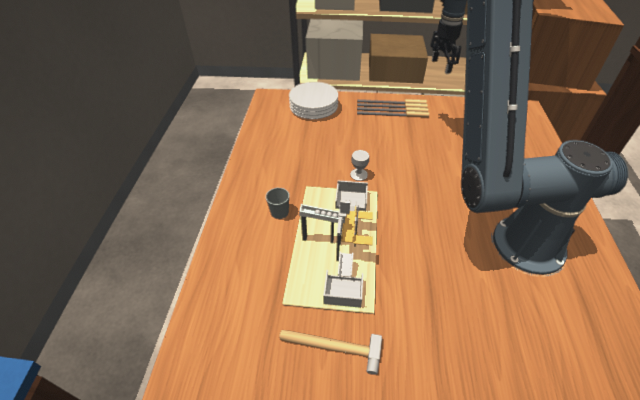

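The top view shows the feeder board spanning about columns 246–412 and rows 170–266. The tab is near (328, 222) and the press plates are at about (308, 245) and (352, 248). I'll find the board corners next and zoom in.

```bash
cat > h.py <<'E'
import numpy as np,cv2
from scipy.spatial.transform import Rotation as R
def load(n):
    return dict(np.load(f"pics/{n}.npz"))
def K(s): return np.array([[s["fx"],0,s["cx"]],[0,s["fy"],s["cy"]],[0,0,1]],float), np.array([float(s["k1"]),0,0,0])
def ray(s,uv):
    k,d=K(s); p=cv2.undistortPoints(np.float64(uv).reshape(-1,1,2),k,d).reshape(-1,2)
    return np.c_[p,np.ones(len(p))]@R.from_quat(s["attitude"]).as_matrix().T
def onz(s,uv,z):
    r=ray(s,uv); o=s["origin"]; return o+r*((z-o[2])/r[:,2])[:,None]
def depthpt(s,uv):
    r=ray(s,uv); dz=np.array([s["range_z"][int(v+.5),int(u+.5)] for u,v in np.reshape(uv,(-1,2))]); return s["origin"]+r*dz[:,None]
def proj(s,P):
    k,d=K(s); M=R.from_quat(s["attitude"]).as_matrix().T
    return cv2.projectPoints(np.float64(P).reshape(-1,1,3),cv2.Rodrigues(M)[0],-M@s["origin"],k,d)[0].reshape(-1,2)
E
cat > a.py <<'E'
from h import *
for n in ["top0","side0"]:
    s=load(n);im=s["img"];hsv=cv2.cvtColor(im,cv2.COLOR_RGB2HSV)
    m=cv2.inRange(hsv,(22,40,120),(40,160,255))
    m[:, :230]=0; m[:150]=0; m[320:]=0; m[:,430:]=0
    m=cv2.morphologyEx(m,cv2.MORPH_CLOSE,np.ones((5,5)))
    c=max(cv2.findContours(m,0,1)[0],key=cv2.contourArea)
    h=cv2.convexHull(c)
    a=cv2.approxPolyDP(h,6,True).reshape(-1,2).astype(float)
    p=onz(s,a,.010); print(n,a.tolist()); print(p.round(4).tolist(), p.mean(0))
    r=cv2.minAreaRect(onz(s,h.reshape(-1,2),.010)[:,:2].astype(np.float32)*1000); print(r)
t=load("top0")["img"][160:275,180:470,::-1]; cv2.imwrite("pics/topz.png",cv2.resize(t,None,fx=2.75,fy=2.75,interpolation=2))
t=load("side0")["img"][170:310,260:400,::-1]; cv2.imwrite("pics/sidez.png",cv2.resize(t,None,fx=4.2,fy=4.2,interpolation=2))
E
python3 a.py
```

```text
top0 [[251.0, 170.0], [410.0, 177.0], [408.0, 265.0], [245.0, 257.0]]
[[0.6899, 0.24, 0.01], [0.6779, -0.1804, 0.01], [0.4472, -0.1761, 0.01], [0.4612, 0.2498, 0.01]] [0.56904424 0.03334092 0.01      ]
((568.693603515625, 33.40684509277344), (428.5623779296875, 232.88427734375), 88.06883239746094)
side0 [[376.0, 192.0], [373.0, 312.0], [283.0, 303.0], [300.0, 216.0]]
[[0.4511, -0.1716, 0.01], [0.4645, 0.2516, 0.01], [0.6939, 0.2434, 0.01], [0.6852, -0.0515, 0.01]] [0.57366964 0.06797538 0.01      ]
((571.797119140625, 35.38726806640625), (429.1478271484375, 234.90240478515625), 87.99748992919922)
```

View pics/topz.png

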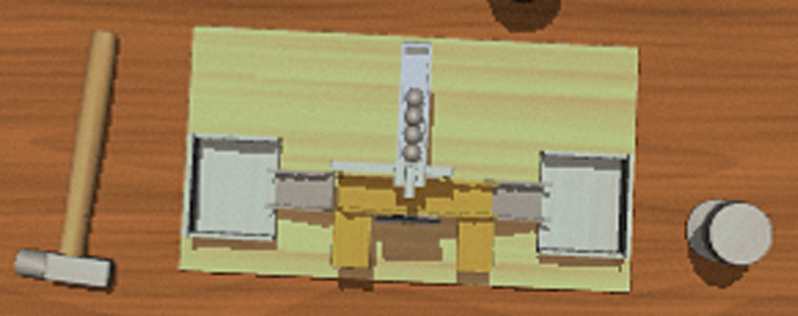

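View pics/sidez.png

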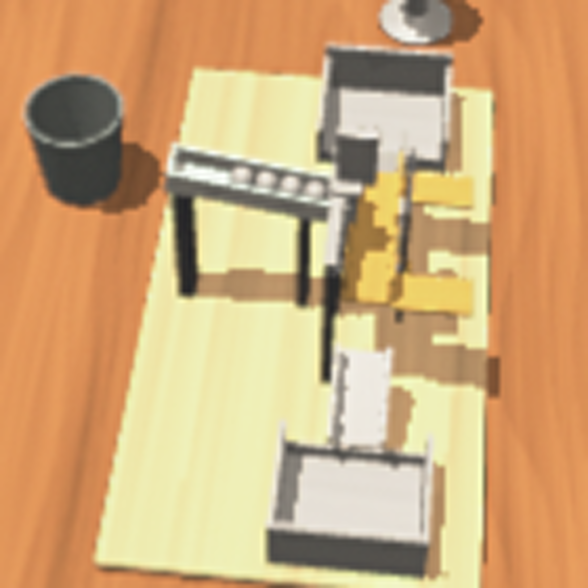

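```bash
cat > b.py <<'E'
from h import *
C=np.array([.5703,.0344]); 
# board: y-axis direction at 88 deg from x?  left corners (x.46,y.25) right (.447,-.176): ydir=(+.014,.426)
# minAreaRect 88 deg: yaw -2 deg
yaw=np.deg2rad(-1.97)
Rz=lambda a:np.array([[np.cos(a),-np.sin(a)],[np.sin(a),np.cos(a)]])
O=C-Rz(yaw)@[.035,0]
def F(x,y,z): return np.r_[O+Rz(yaw)@[x,y],z]
print("O",O)
t=load("top0");sd=load("side0")
P={"tab":F(.013,0,.182),"plateL_up":F(-.045,.0575,.091),"plateL_dn":F(-.045,.057,.063),"plateR_up":F(-.045,-.0575,.091),"plateR_dn":F(-.045,-.057,.063),"trayL":F(0,.164,.012),"trayR":F(0,-.164,.012)}
for k,p in P.items():
    u=proj(t,p)[0];v=proj(sd,p)[0];print(k,p.round(4),u.round(1),v.round(1),"depth pts",depthpt(t,u).round(4),depthpt(sd,v).round(4))
E
python3 b.py
```

```text
O [0.53532069 0.03560317]
tab [0.5483 0.0352 0.182 ] [328.3 225. ] [345.7 200.8] depth pts [[0.5483 0.0352 0.1837]] [[0.5483 0.0389 0.186 ]]
plateL_up [0.4923 0.0946 0.091 ] [303.3 247.4] [364.8 242. ] depth pts [[0.4924 0.0946 0.0923]] [[0.4924 0.0954 0.0921]]
plateL_dn [0.4923 0.0941 0.063 ] [304.  246.9] [364.  248.1] depth pts [[0.4935 0.0931 0.0884]] [[0.4888 0.057  0.0121]]
plateR_up [ 0.4884 -0.0203  0.091 ] [350.2 249.8] [366.4 209.5] depth pts [[ 0.4869 -0.0219  0.0628]] [[ 0.4823 -0.0909  0.0124]]
plateR_dn [ 0.4884 -0.0198  0.063 ] [349.4 249.2] [365.6 216.1] depth pts [[ 0.4887 -0.0195  0.069 ]] [[ 0.4883 -0.0208  0.0619]]
trayL [0.541  0.1995 0.012 ] [264.9 226.7] [343.6 291.4] depth pts [[0.541  0.1995 0.0123]] [[0.5409 0.1989 0.011 ]]
trayR [ 0.5297 -0.1283  0.012 ] [389.9 233. ] [351.5 200. ] depth pts [[ 0.5296 -0.1288  0.0083]] [[ 0.5297 -0.1275  0.0129]]
```

```bash
python3 - <<'E'
from h import *
import numpy as np
m=R.from_quat([-0.69370972,-0.13762746,0.69372635,-0.13626911]).as_matrix();print(m.round(3))
O=np.array([.5353,.0356]);a=np.deg2rad(-1.97);Rz=np.array([[np.cos(a),-np.sin(a)],[np.sin(a),np.cos(a)]])
tcp=np.array([.23741,-.57752,.25545])
for n,p in {"press":(-.056,.064),"tabstart":(.008,-.05),"tabend":(.008,.03)}.items():
    w=O+Rz@p; print(n,w.round(4),((w-tcp[:2])*1000).round(1))
# check hammers/tins heights; tab in the top depth, side
t=load("top0")
for u in range(320,338,2): print(u,[depthpt(t,[(u,v)])[0].round(3).tolist() for v in (222,226,229)])
E
```

```text
[[-0.     0.38  -0.925]
 [ 0.002 -0.925 -0.38 ]
 [-1.    -0.002 -0.   ]]
press [0.4815 0.1015] [244.1 679. ]
tabstart [ 0.5416 -0.0146] [304.2 562.9]
tabend [0.5443 0.0653] [306.9 642.8]
320 [[0.555, 0.054, 0.136], [0.545, 0.055, 0.084], [0.538, 0.055, 0.084]]
322 [[0.555, 0.05, 0.137], [0.545, 0.05, 0.087], [0.538, 0.05, 0.083]]
324 [[0.555, 0.045, 0.139], [0.546, 0.045, 0.136], [0.538, 0.045, 0.082]]
326 [[0.555, 0.04, 0.137], [0.546, 0.04, 0.137], [0.538, 0.04, 0.079]]
328 [[0.555, 0.036, 0.185], [0.546, 0.036, 0.182], [0.539, 0.036, 0.184]]
330 [[0.555, 0.032, 0.187], [0.546, 0.031, 0.183], [0.539, 0.031, 0.183]]
332 [[0.555, 0.026, 0.14], [0.546, 0.026, 0.135], [0.538, 0.025, 0.078]]
334 [[0.555, 0.021, 0.136], [0.546, 0.02, 0.075], [0.538, 0.02, 0.075]]
336 [[0.556, 0.017, 0.136], [0.546, 0.015, 0.094], [0.538, 0.015, 0.073]]
```

```bash
python3 -m crank '[0,20,55,0,-0.05, 0,40,110,0,-0.1, 0,60,165,0,-0.15, 0,80,220,0,-0.2, 0,102,280,0,-0.25, 0,122,340,0,-0.3, 0,144,400,0,-0.35, 0,164,460,0,-0.4, 0,186,520,0,-0.42, 0,208,580,0,-0.42]'
```

```text
t: 1.35
tcp_pos: [0.4434, -0.0028, 0.2563]
tool_rot: [0.707, -0.011, -0.707, -0.011]
force: [1.1, -0.4, 0.1]
finger_gap: -0.001
```

```bash
python3 -m crank '[0,12,33,0,0, 0,24,66,0,0, 0,36,99,0,0, 0,36,99,0,0, 0,36,99,0,0]'; python3 - <<'E'
from station import manip, viewer
import cv2,numpy as np
from h import *
s=manip.sense();print(s["tcp_pos"],s["force"],R.from_quat(s["tool_rot"]).as_matrix().round(3),s["t"])
for n in ["top","side"]:
    s=viewer.snapshot(n); np.savez(f"pics/{n}1.npz",**s)
    i=s["img"][:,:,::-1]; cv2.imwrite(f"pics/{n}1.png",cv2.resize(i[100:340,180:500],None,fx=2.5,fy=2.5))
E
```

```text
t: 1.98
tcp_pos: [0.4784, 0.094, 0.256]
tool_rot: [-0.707, 0.011, 0.708, 0.01]
force: [-0.5, -1.0, 0.3]
finger_gap: 0.002
[0.47844526 0.09395004 0.25595197] [-0.54704901 -0.98617783  0.30934164] [[-0.001 -0.03  -1.   ]
 [-0.    -1.     0.03 ]
 [-1.     0.     0.001]] 1.975
```

View pics/top1.png

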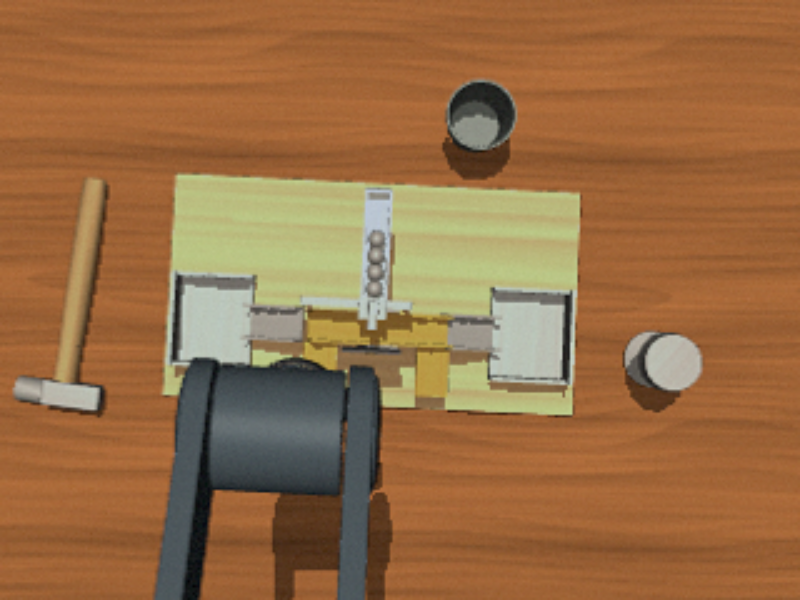

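View pics/side1.png

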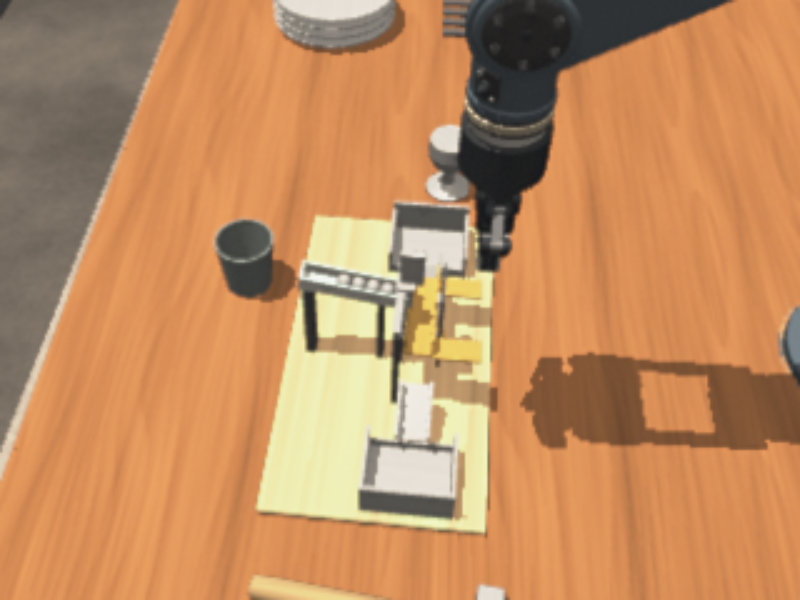

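```bash
python3 -c "
from station import manip;s=manip.sense();print(s['t'],s['tcp_pos'],s['force'])"
```

```text
2.075 [0.47856512 0.09339555 0.2561236 ] [0.20953711 0.12513021 0.07716585]
```

```bash
python3 -m crank '[0,2,6,-35,0, 0,2,6,-70,0, 0,2,6,-105,0, 0,2,6,-120,0, 0,2,6,-120,0, 0,2,6,-120,0]'; python3 - <<'E'
from station import manip, viewer
import cv2,numpy as np
from h import *
s=manip.sense();print(s["tcp_pos"],s["force"],s["t"])
for n in ["side"]:
    s=viewer.snapshot(n); np.savez(f"pics/{n}2.npz",**s)
    i=s["img"][:,:,::-1]; cv2.imwrite(f"pics/{n}2.png",cv2.resize(i[170:290,300:460],None,fx=5,fy=5))
E
```

```text
t: 2.82
tcp_pos: [0.4816, 0.0997, 0.1369]
tool_rot: [0.707, -0.011, -0.707, -0.011]
force: [-0.5, 0.3, -0.1]
finger_gap: 0.002
[0.48155465 0.09966281 0.1369362 ] [-0.45471894  0.28926766 -0.05151121] 2.825
```

View pics/side2.png

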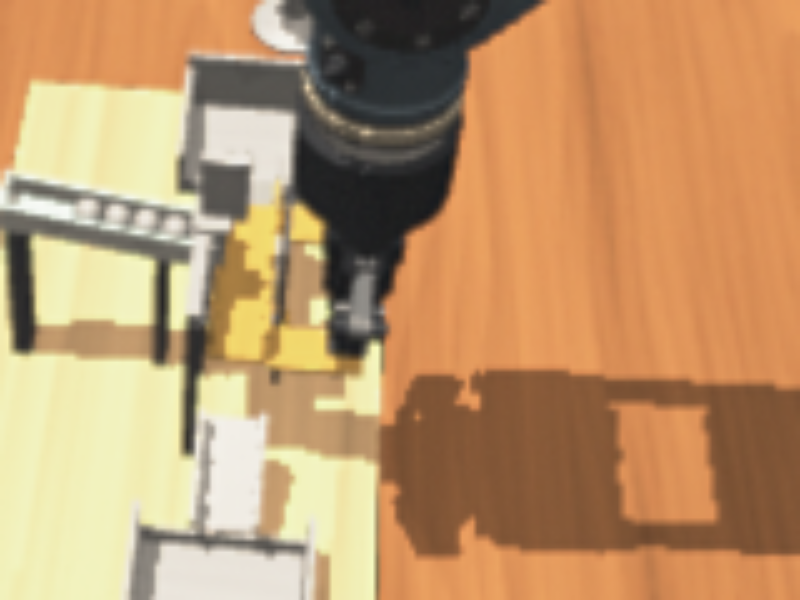

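```bash
python3 -m crank '[0,3,-3,-12,0, 0,3,-3,-20,0, 0,3,-3,-27,0, 0,3,-3,-34,0, 0,3,-3,-40,0, 0,3,-3,-42,0, 0,3,-3,-42,0]'; python3 - <<'E'
from station import manip, viewer
import cv2,numpy as np
from h import *
s=manip.sense();print(s["tcp_pos"],s["force"],s["t"])
for n in ["side"]:
    s=viewer.snapshot(n); np.savez(f"pics/{n}3.npz",**s)
    i=s["img"][:,:,::-1]; cv2.imwrite(f"pics/{n}3.png",cv2.resize(i[170:290,300:460],None,fx=5,fy=5))
E
```

```text
t: 3.75
tcp_pos: [0.484, 0.0972, 0.0942]
tool_rot: [-0.707, 0.011, 0.707, 0.011]
force: [-1.2, 0.2, -0.1]
finger_gap: -0.0
[0.48402123 0.09724899 0.09415564] [-1.23408411  0.15132192 -0.09515313] 3.75
```

View pics/side3.png

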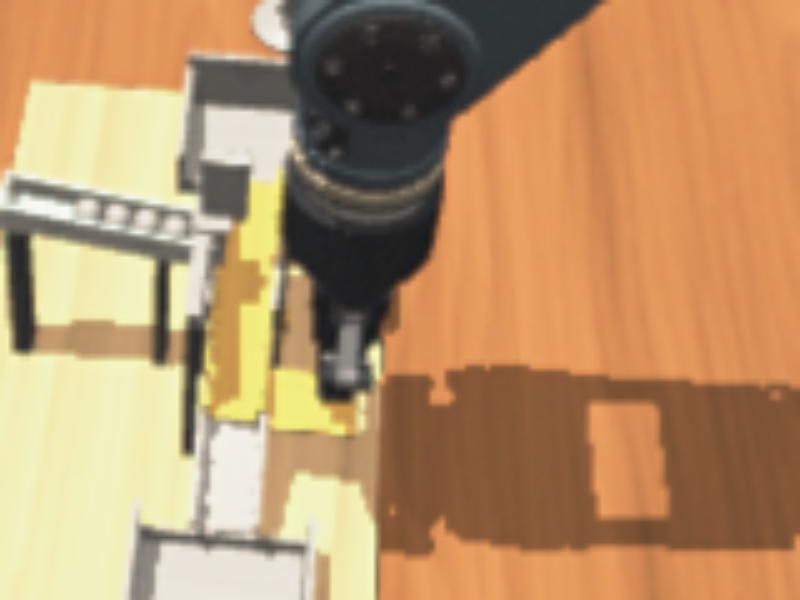

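The gate has rocked over, left end down, with the plate now at about (315, 400) in the crop. Next I'll raise the finger, move round to the tab's right side and check.

```bash
python3 -m crank '[0,0,0,50,0, 0,0,0,100,0, 0,0,0,146,0, 0,0,-40,156,0, 0,10,-80,156,0, 0,30,-112,156,0, 0,57,-114,156,0, 0,57,-114,156,0, 0,57,-114,156,0]'; python3 - <<'E'
from station import manip, viewer
import cv2,numpy as np
from h import *
s=manip.sense();print(s["tcp_pos"],s["force"],s["t"])
for n in ["side","top"]:
    s=viewer.snapshot(n); np.savez(f"pics/{n}4.npz",**s)
    i=s["img"][:,:,::-1]; cv2.imwrite(f"pics/{n}4.png",cv2.resize(i[170:290,280:440],None,fx=5,fy=5))
    if n=="side":
        O=np.array([.5353,.0356]);a=np.deg2rad(-1.97);Rz=np.array([[np.cos(a),-np.sin(a)],[np.sin(a),np.cos(a)]])
        for z,y in((.063,.057),(.091,.0575)):
            p=np.r_[O+Rz@[-.045,y],z];print(z,depthpt(s,proj(s,p)))
E
```

```text
t: 4.92
tcp_pos: [0.5398, -0.0163, 0.25]
tool_rot: [-0.706, 0.01, 0.708, 0.011]
force: [-0.8, 0.2, -0.0]
finger_gap: -0.001
[ 0.53980085 -0.01625183  0.25004467] [-0.84474217  0.16556075 -0.01653842] 4.925
0.063 [[0.49258891 0.09728908 0.06735471]]
0.091 [[0.48630731 0.03177377 0.00767346]]
```

View pics/side4.png

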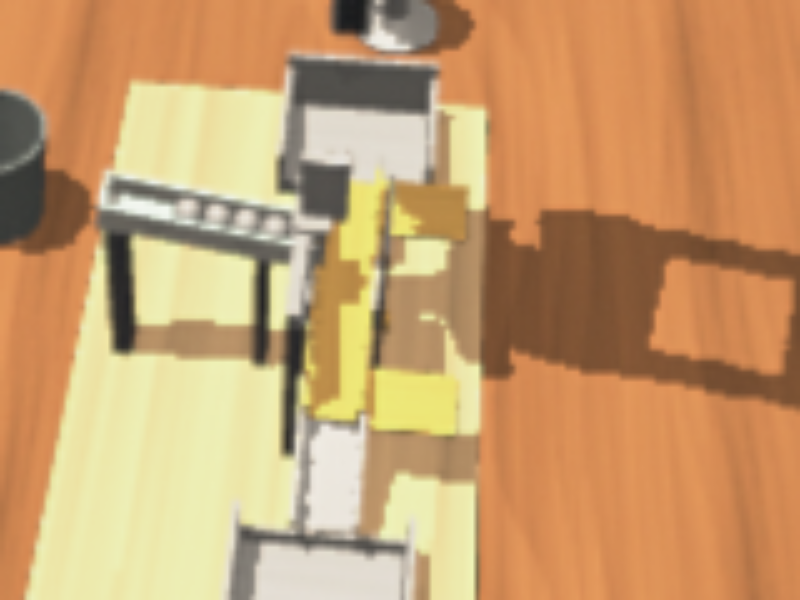

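```bash
python3 -m crank '[0,2,0,-30,0, 0,2,0,-60,0, 0,2,0,-70,0, 0,2,5,-70,0, 0,2,5,-70,0]'; python3 - <<'E'
from station import manip, viewer
import cv2,numpy as np
from h import *
s=manip.sense();print(s["tcp_pos"],s["force"],s["t"])
for n in ["side"]:
    s=viewer.snapshot(n); np.savez(f"pics/{n}5.npz",**s)
    i=s["img"][:,:,::-1]; cv2.imwrite(f"pics/{n}5.png",cv2.resize(i[150:270,280:440],None,fx=5,fy=5))
E
```

```text
t: 5.65
tcp_pos: [0.5436, -0.0114, 0.1814]
tool_rot: [0.708, -0.011, -0.706, -0.01]
force: [-0.2, -0.2, 0.0]
finger_gap: 0.002
[ 0.54364008 -0.01135459  0.18137531] [-0.15999066 -0.22009372  0.01151173] 5.65
```

View pics/side5.png

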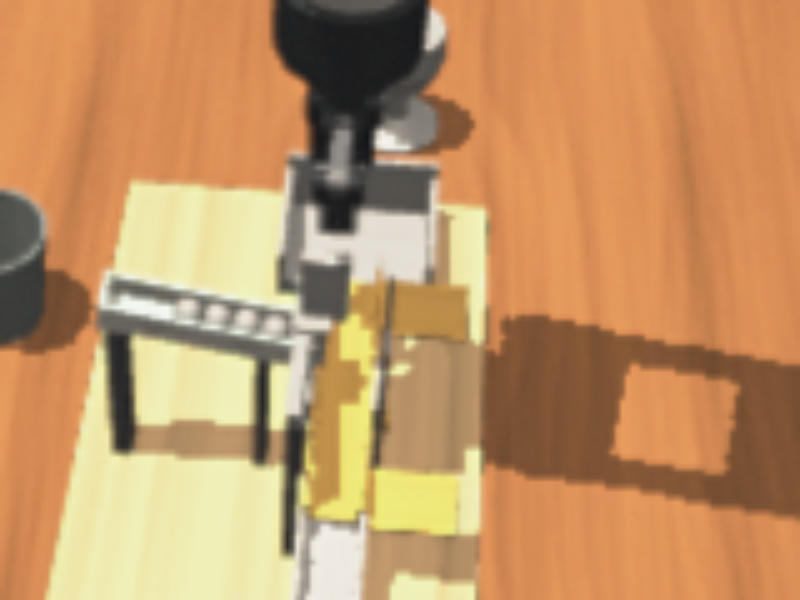

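```bash
python3 -m crank '[0,0,8,0,0, 0,0,16,0,0, 0,0,22,0,0, 0,0,28,0,0, 0,0,34,0,0, 0,0,40,0,0, 0,0,46,0,0, 0,0,52,0,0, 0,0,52,0,0]'; python3 - <<'E'
from station import manip, viewer
import cv2,numpy as np
from h import *
s=manip.sense();print(s["tcp_pos"],s["force"],s["t"])
for n in ["side"]:
    s=viewer.snapshot(n); np.savez(f"pics/{n}6.npz",**s)
    i=s["img"][:,:,::-1]; cv2.imwrite(f"pics/{n}6.png",cv2.resize(i[190:310,280:440],None,fx=5,fy=5))
E
```

```text
t: 6.82
tcp_pos: [0.5428, 0.0409, 0.1802]
tool_rot: [-0.707, 0.01, 0.707, 0.011]
force: [0.9, -0.7, -0.5]
finger_gap: -0.004
[0.54276031 0.04091337 0.18022809] [ 0.86165353 -0.73394794 -0.53676739] 6.825
```

View pics/side6.png

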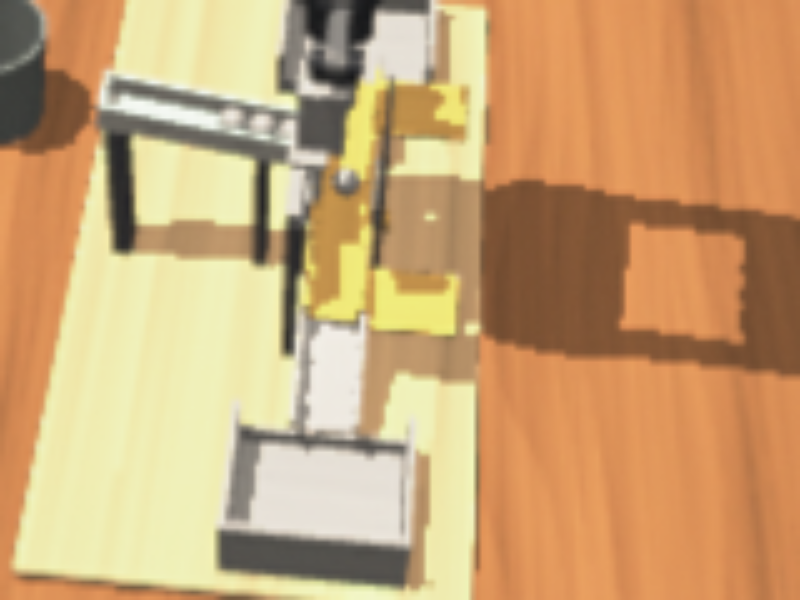

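```bash
python3 -m crank '[0,0,2,0,0, 0,0,4,0,0, 0,0,4,0,0, 0,0,4,0,0, 0,0,4,0,0, 0,0,4,0,0, 0,0,4,0,0, 0,0,4,0,0, 0,0,4,0,0, 0,0,4,0,0]';  python3 - <<'E'
from station import manip, viewer
import cv2,numpy as np
from h import *
s=manip.sense();print(s["tcp_pos"],s["force"],s["t"])
for n in ["side"]:
    s=viewer.snapshot(n); np.savez(f"pics/{n}7.npz",**s)
    i=s["img"][:,:,::-1]; cv2.imwrite(f"pics/{n}7.png",cv2.resize(i[190:310,280:440],None,fx=5,fy=5))
E
```

```text
t: 8.12
tcp_pos: [0.5431, 0.0443, 0.1803]
tool_rot: [0.707, -0.011, -0.707, -0.011]
force: [0.2, -0.3, 0.3]
finger_gap: -0.001
[0.54310812 0.04425053 0.18032749] [ 0.20668464 -0.27952015  0.26436109] 8.125
```

View pics/side7.png

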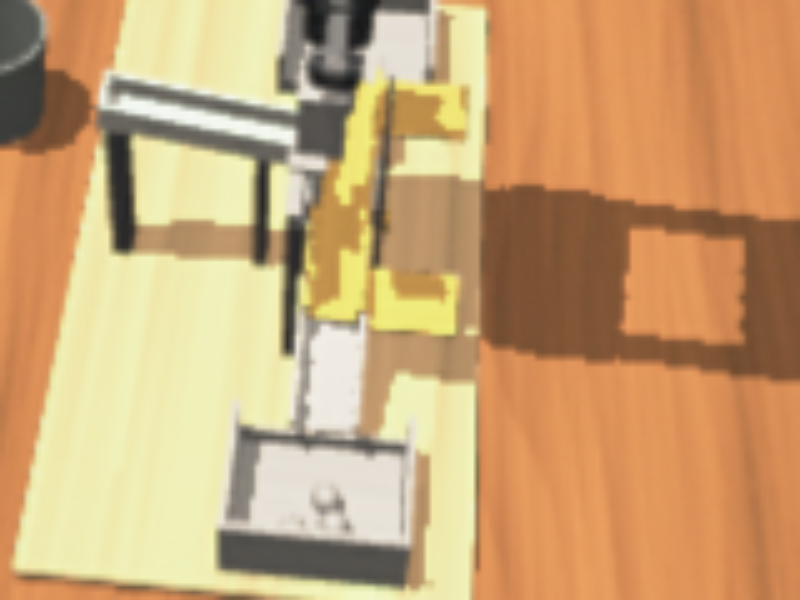

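The lane looks empty and there are balls in the left tray, around (325, 505). I'll back off the tab, lift clear and count the balls.

```bash
python3 -m crank '[0,0,-15,0,0, 0,0,-30,0,0, 0,0,-40,40,0, 0,0,-50,80,0, 0,-50,-70,80,0, 0,-100,-110,80,0, 0,-130,-160,80,0, 0,-130,-220,80,0, 0,-130,-240,80,0, 0,-130,-240,80,0]';  python3 - <<'E'
from station import manip, viewer
import cv2,numpy as np
from h import *
s=manip.sense();print(s["tcp_pos"],s["force"],s["t"])
for n in ["side","top"]:
    s=viewer.snapshot(n); np.savez(f"pics/{n}8.npz",**s)
    i=s["img"][:,:,::-1]; cv2.imwrite(f"pics/{n}8.png",cv2.resize(i[165:315,260:440] if n=="side" else i[120:270,180:440],None,fx=3 if n=="top" else 4,fy=3 if n=="top" else 4,interpolation=2))
    t=i[275:310,320:370] if n=="side" else i[200:260,235:325]
    cv2.imwrite(f"pics/{n}8t.png",cv2.resize(t,None,fx=8,fy=8,interpolation=2))
E
```

```text
t: 9.43
tcp_pos: [0.4129, -0.1973, 0.2602]
tool_rot: [0.707, -0.012, -0.707, -0.012]
force: [0.1, -0.4, -0.1]
finger_gap: 0.001
[ 0.41285629 -0.19733853  0.26024365] [ 0.11414848 -0.35619412 -0.07199331] 9.425
```

View pics/side8.png

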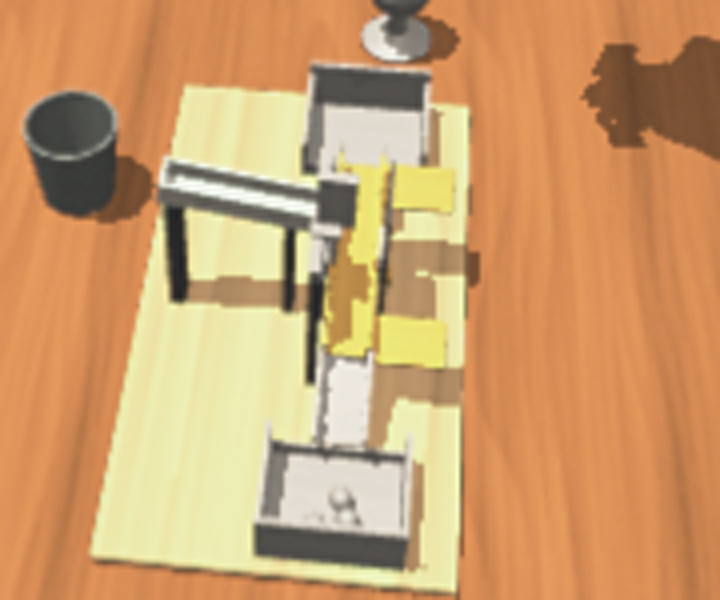

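View pics/top8.png

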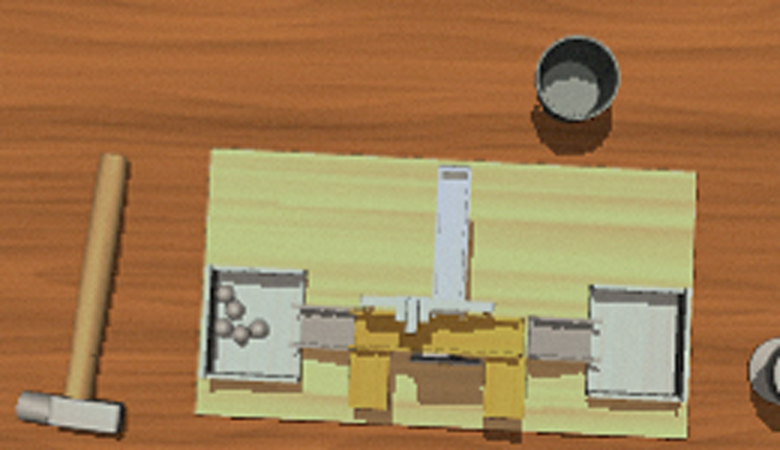

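View pics/top8t.png

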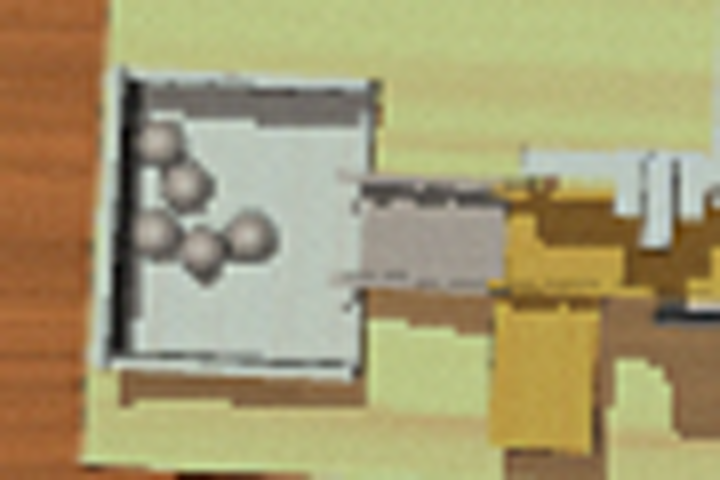

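View pics/side8t.png

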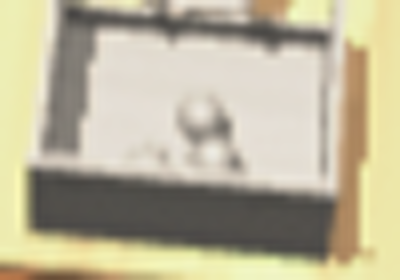

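All five balls lie in the left tray, at about (158,143), (188,187), (156,233), (204,252) and (252,237) in the zoomed picture. The gate is left end down and the lane is empty.

```bash
python3 - <<'E'
from station import workorder
print(workorder.sign_off())
E
```

```text
the job is handed in; nothing more can be done
None
```

All five balls fed into the left tray, and I handed the job in at about 9.4 s on the robot's clock.

- **Gate:** The left end started raised. I pressed the left plate down with the shut fingertips, and the gate rocked over and stayed left end down. The stop was not touched before that. After I lifted off, one depth reading put the plate at about z 67 mm, against 63 mm expected when down and 91 mm when raised.
- **Stop:** I then pushed the tab towards +y at fingertip height of about 155 mm, until the balls ran. I did not measure the stop's final travel.
- **Last checks:** The pictures show five balls in the left tray, an empty lane and the gate still tipped left. The arm was clear of everything. The hammer and tin look unmoved. The goblet was only partly in the last pictures and looked in place, but I did not measure any of the three.

One move disagreed with its command: the arm stopped about 8 mm short in y on the way to the plate. I corrected that before pressing.

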